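Seat the stirrer shaft in its bearing stand

TASK

Take the red-handled stirrer shaft out of the green rack and thread it upright down through both brass bearing plates of the stand, until its collar rests flat on the upper plate, then let go of it. Lower it in rather than letting it drop, and leave the blue-handled shaft in the rack.

Things in the scene. Friction and masses are not known exactly. Their poses are not given: they have to be found in the camera images.
- red_handle (a point): Centre of the red handle (cylinder, diameter 26, 50 tall) of the loose 0.1 kg shaft to be moved, upright in a rack slot, 131 mm above the bench. z points up along the shaft, which is round about it. Below the handle: steel collar, diameter 50, 6 thick, underside 31 mm below this point; then steel rod, diameter 10, tip 113 mm below this point.
- top_hole (a point): Centre of the upper brass plate's hole at its upper face, 100 mm above the bench; z up along the hole axis. Stand fixed. Two level plates 70 x 70 x 10 mm, each with a 30 mm hole on this axis: upper 90 to 100 mm above the bench, lower 38 to 48; base 10 thick; dark post 35 to 51 mm from the axis, no higher than the upper plate. Seated shaft: handle centre 31 mm above this point.
- blue_handle (a point): Centre of the handle of the other shaft, same size and shape but with a blue handle, upright in the rack's other slot, 90 mm from the red one, handle top 156 mm above the bench. It stays where it is.
- rack: Fixed green storage rack, 70 x 180 x 100 mm, origin at the centre of its underside, its row of two slots along its y axis at +45 and -45 mm. Each slot is an upright 22 mm hole in the 10 mm thick top plate; the shafts' collars lie on the top, 100 mm above the bench. A rod must rise 82 mm to clear it.
Mind the look-alikes: they are no part of the job. What is shaped like the part that bears red_handle but turquoise is not meant.

How it is judged:
By the outcome, as a careful person would: the job done as asked, in the order asked, and still so for the second after the job is handed in, with the robot touching nothing.
It also fails if it takes over 45 s, if anything falls off the work surface, if the arm or the gripper's body presses on something with over 40 N, if the wrist force passes 120 N, or if a joint passes its speed limit or range.

ROBOT

A 7-joint arm with a two-finger parallel gripper is mounted at the origin on a cart in front of the work surface, level with it; the furniture and walls round the work are solid. World frame = base frame: x ahead of the robot, y to its left, z up, the work surface at z = 0. Lengths are in mm, angles in rad, forces in N, time in s.
With the tool pointing down it reaches from about 400 to 875 mm from the base axis. Payload 19.3 kg.
Tool frame: the origin (TCP) lies at the very end of the fingers, on their centre line; the grasp point (between the pads) lies 19 mm behind it (grip_point_offset is the z of the grasp point in the tool frame, in mm); z points along the fingers, x is the direction in which the jaws open and shut, and the axes are right-handed (so a half turn about z gives the same grasp; the last joint's range is limited). The gripper opens to 85 mm and grips with 20 to 120 N. Pads are 22 mm wide; open, the fingers measure 114 mm over their backs; the gripper's body (76 mm by 85 mm) begins 54 mm behind the grasp point. The pads swing forward as they close: fully open they stand 13 mm farther back than shut.
Start: joints at [-1.256, 0.521, -0.036, 1.599, 0.021, 1.021, -0.113], TCP at [234.626, 579.28, 231.291] pointing down, gripper open.
Joint ranges: [-2.91, 2.91], [-0.3, 2.13], [-1.5, 1.42], [0.17, 2.43], [-1.26, 4.41], [0.16, 1.93], [-2.52, 2.52]. Speed limits (rad/s): [1.89, 1.89, 2.39, 2.39, 3.01, 3.01, 3.01].

INTERFACE

Orientations are given as a 3x3 rotation matrix whose columns are the frame's x, y, z axes.
In Python, from workcell import movep, movel, goto_joints, open_gripper, clamp, wait, inverse_kinematics, read_state, camera, PlanningError, finish_job, grip_point_offset gives the robot as it stands. Calls block until the motion is done:
- movep(position, orientation): joint-space move of the TCP to a pose.
- movel(position, frame=None, max_speed=150, guard=None): straight line of the TCP; frame=None keeps the orientation; max_speed is the mean speed in mm/s. With guard (N) it stops when the force on the tool has changed by that much, and returns True; else False.
- goto_joints(angles): joint-space move.
- open_gripper() and clamp(): open the fingers fully, or close them until they stop; the grip force is fixed at half the most.
- wait(seconds).
- inverse_kinematics(position, orientation): joint angles nearest the present ones, or None.
- read_state(): the state.
- camera(name): name is "scene" or "top"; returns a dict with "image" (420x560x3 uint8, blue, green, red), "range_z" (420x560 float32, mm along the optical axis (not along the pixel's ray), 0 where there is no reading), "fx", "fy", "cx", "cy" (pixels), "dist_coeffs" ([k1, k2, p1, p2, k3] as OpenCV has them; the pictures are not rectified), "cam_to_world" (4x4, takes a point from camera to world coordinates). Camera axes: x right, y up, looking along -z (the intrinsics and any distortion apply to the point x, -y, -z); pixel columns grow to the right and rows downward; lengths in mm; the calibration is good to about 2 mm. A picture is of the moment at which its call begins.
A pose or a line that the arm cannot do raises PlanningError and nothing moves.
- finish_job(): hands the job in, once; it reports no verdict.
The state is a dict: "time": time; "qpos": joint angles; "qvel": joint speeds; "joint_efforts": joint torques, N m; "eef_pos": TCP position; "tool_rot": TCP orientation; "ft_force": force on the tool from outside, world axes, zero at the start; "torque": the same for the moment, N m; "finger_gap": finger opening in mm.
Only numpy, scipy, OpenCV 4.12 (cv2) and the standard library are available. Lean on these libraries where they do the work, as an engineer would, in place of code of your own. Each camera call takes 0.05 s, during which the arm holds its last target.

## Working session

There is one attempt and no reset: what is moved stays moved. The work goes in short steps, each a Python script; the robot and the scene stay as the last script left them, time stands still between calls to the robot, and variables do not carry over. Pictures are saved under pics/ and viewed, and the job is handed in when it is done.

```bash
mkdir -p pics; ls
python3 - <<'E'
from workcell import *
import cv2,pickle
s=read_state();print(s['time'],s['eef_pos'],s['tool_rot'],s['finger_gap'],grip_point_offset)
d={}
for n in("scene","top"):
    c=camera(n);d[n]=c;cv2.imwrite(f'pics/{n}0.png',c['image']);print(n,c['fx'],c['fy'],c['cx'],c['cy'],c['dist_coeffs'],c['cam_to_world'],(c['range_z']>0).mean())
pickle.dump(d,open('d0.pkl','wb'))
E
```

```text
pics
0.0 [234.53960041 578.97177483 230.74394661] [[ 3.75412210e-01  9.26857904e-01 -3.12429714e-04]
 [ 9.26857297e-01 -3.75412324e-01 -1.06678971e-03]
 [-1.10605244e-03  1.10908122e-04 -9.99999382e-01]] 85.3408451559839 -18.700000000000003
scene 500.5568458162409 500.5568458162409 269.974037505593 216.89395733524006 [-0.06939348  0.          0.          0.          0.        ] [[ 7.57528287e-01  4.22932592e-01 -4.97271472e-01 -2.11400805e+01]
 [-6.52507752e-01  4.67678185e-01 -5.96247221e-01 -6.08226690e+02]
 [-1.96093629e-02  7.76147626e-01  6.30246250e-01  7.21944107e+02]
 [ 0.00000000e+00  0.00000000e+00  0.00000000e+00  1.00000000e+00]] 0.9896428571428572
top 522.2394548441475 522.2394548441475 277.28308489987825 213.432136888264 [0.05768607 0.         0.         0.         0.        ] [[-5.18882563e-02  9.76882346e-01 -2.07384886e-01  2.01743999e+02]
 [-9.98652875e-01 -5.08003732e-02  1.05714966e-02 -1.10395102e+01]
 [-2.08121184e-04  2.07654049e-01  9.78202307e-01  1.36234568e+03]
 [ 0.00000000e+00  0.00000000e+00  0.00000000e+00  1.00000000e+00]] 0.9960544217687075
```

View pics/scene0.png

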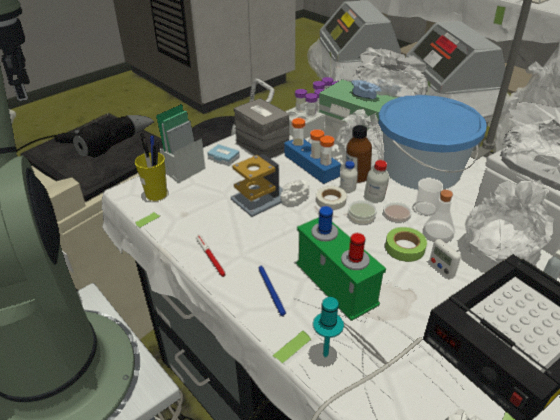

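View pics/top0.png

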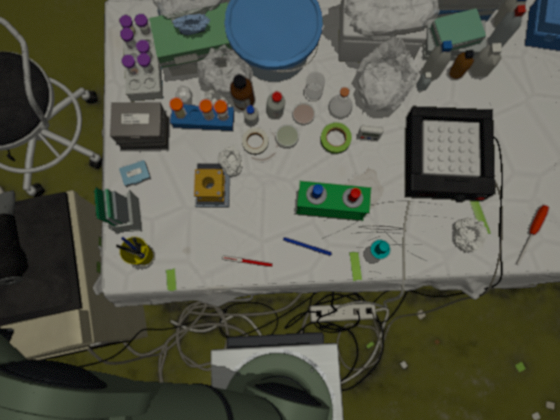

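The scene view shows the red handle at (357,247) and the blue one at (326,220), both in the green rack. The brass stand is at (256,180), and the turquoise look-alike stands apart at (329,310). In the top view, red is at (354,196), blue at (317,191), the brass plate at (209,184) and turquoise at (380,249). The red handle in the green rack fits the description. The other red things, a pen and bottle caps, don't. Next I'll measure and look at crops.

```bash
cat > h.py <<'E'
import numpy as np,cv2
def ray(c,uv):
    K=np.array([[c['fx'],0,c['cx']],[0,c['fy'],c['cy']],[0,0,1]])
    p=cv2.undistortPoints(np.array(uv,float).reshape(-1,1,2),K,np.array(c['dist_coeffs'])).reshape(-1,2)
    d=np.c_[p[:,0],-p[:,1],-np.ones(len(p))]
    M=np.array(c['cam_to_world']);return M[:3,3],d@M[:3,:3].T
def plane(c,uv,z):
    o,d=ray(c,uv);return o+d*((z-o[2])/d[:,2])[:,None]
def proj(c,P):
    M=np.linalg.inv(c['cam_to_world']);q=np.atleast_2d(P)@M[:3,:3].T+M[:3,3]
    q=q*[1,-1,-1];K=np.array([[c['fx'],0,c['cx']],[0,c['fy'],c['cy']],[0,0,1]])
    return cv2.projectPoints(q,np.zeros(3),np.zeros(3),K,np.array(c['dist_coeffs']))[0].reshape(-1,2)
def cloud(c,m):
    v,u=np.nonzero(m&(c['range_z']>0));o,d=ray(c,np.c_[u,v]);return o+d*c['range_z'][v,u][:,None]
def near(c,u,v,r):
    V,U=np.mgrid[:420,:560];return (abs(U-u)<=r)&(abs(V-v)<=r)
def hsv(c,h0,h1,s=120,v=50):
    H=cv2.cvtColor(c['image'],cv2.COLOR_BGR2HSV);h=H[...,0].astype(int)
    hm=(h>=h0)&(h<=h1) if h0<=h1 else (h>=h0)|(h<=h1)
    return hm&(H[...,1]>=s)&(H[...,2]>=v)
E
python3 - <<'E'
from h import *;import pickle
d=pickle.load(open('d0.pkl','rb'))
cr=[]
for n,P in {'scene':[(357,247),(326,220),(256,180)],'top':[(354,196),(317,191),(209,184)]}.items():
    c=d[n]
    for nm,(u,v),h in zip(('red','blue','brass'),P,((170,8),(105,130),(12,28))):
        m=near(c,u,v,30 if nm=='brass' else 16)&hsv(c,*h,s=110 if nm!='brass' else 90)
        X=cloud(c,m);V,U=np.nonzero(m)
        print(n,nm,m.sum(),'uv',U.min(),U.max(),V.min(),V.max(),'med',np.median(X,0).round(1),'z pct',np.percentile(X[:,2],[2,50,95]).round(1))
        top=X[:,2]>({'brass':95}.get(nm,150))
        if top.any():
            Y=X[top];print('   top face',top.sum(),Y.mean(0).round(1),((Y.min(0)+Y.max(0))/2).round(1),np.ptp(Y,axis=0).round(1))
    for (u,v),r in (((P[0][0]+P[1][0])//2,(P[0][1]+P[1][1])//2),40),(P[2],30):
        cr.append(cv2.resize(c['image'][v-r:v+r,u-r:u+r],(300,300),interpolation=cv2.INTER_CUBIC))
cv2.imwrite('pics/crop.png',np.vstack([np.hstack(cr[:2]),np.hstack(cr[2:])]))
c=d['top'];m=near(c,334,200,50)&hsv(c,55,80);X=cloud(c,m);X=X[abs(X[:,2]-100)<12]
print('rack',len(X),cv2.minAreaRect(X[:,:2].astype(np.float32)),np.median(X[:,2]))
E
```

```text
scene red 373 uv 349 364 233 262 med [ 494.2 -219.   139.7] z pct [109.4 139.7 156.8]
   top face 129 [ 498.6 -215.6  155. ] [ 499.8 -214.6  154.5] [23.7 21.5  8.7]
scene blue 325 uv 319 332 206 233 med [ 507.7 -130.8  138.9] z pct [108.8 138.9 157. ]
   top face 111 [ 512.2 -127.1  155.1] [ 512.8 -125.8  154.2] [23.1 23.6  8.3]
scene brass 1138 uv 233 275 155 200 med [558.  134.2  92.1] z pct [ 38.8  92.1 101.8]
   top face 508 [558.7 140.2  99.9] [560.  142.4  99.8] [76.7 72.9  9.5]
top red 110 uv 348 360 189 201 med [ 495.  -209.2  153.2] z pct [121.6 153.2 158.2]
   top face 78 [ 497.6 -211.3  154.6] [ 497.1 -212.   156.3] [21.9 24.  11.8]
top blue 82 uv 313 322 185 194 med [ 509.9 -122.2  155. ] z pct [147.  155.  157.9]
   top face 76 [ 511.  -122.8  155.1] [ 511.1 -123.1  155.2] [23.  21.9  9.8]
top brass 930 uv 194 224 168 201 med [556.1 145.   97.6] z pct [ 39.5  97.6 102.8]
   top face 630 [559.2 144.2  99.2] [559.4 144.2 101.5] [75.5 71.9 13. ]
rack 1120 ((505.1083679199219, -167.16737365722656), (177.74752807617188, 65.83584594726562), 81.05648040771484) 98.75860598874704
```

View pics/crop.png

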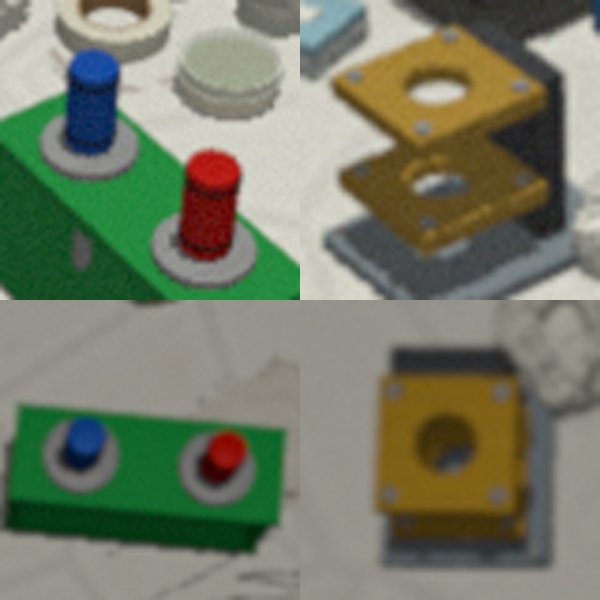

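The crop confirms it. The red shaft is the right-hand one in the rack, and the stand's post is on the far side of it. Red to blue measures 89.5 mm against the given 90, and the heights match. Next I'll refine the plate and hole centre, check IK, and approach.

Run:
```python
from h import *;import pickle
from workcell import *
d=pickle.load(open('d0.pkl','rb'))
for n,(u,v) in {'scene':(256,172),'top':(209,184)}.items():
    c=d[n];X=cloud(c,near(c,u,v,30)&hsv(c,12,28,s=90));X=X[abs(X[:,2]-100)<6]
    print(n,cv2.minAreaRect(X[:,:2].astype(np.float32)))
# hole in top view: dark pixels in the brass
c=d['top'];V=cv2.cvtColor(c['image'],cv2.COLOR_BGR2HSV)[...,2]
m=(near(c,209,184,10)&(V<0.72*np.median(V[hsv(c,12,28,s=90)&near(c,209,184,15)]))).astype(np.uint8)
k,_=cv2.findContours(m,cv2.RETR_EXTERNAL,cv2.CHAIN_APPROX_NONE);k=max(k,key=cv2.contourArea)
(cx,cy),r=cv2.minEnclosingCircle(k);print('hole px',cx,cy,r,plane(c,[(cx,cy),(cx+r,cy)],100))
for n,z in(('scene',156),('top',156)):
    for p in([498.2,-213.3,156],[559.5,142.8,100]): print(n,proj(d[n],p).round(1))
a=np.arctan2(-13,89)
x=np.array([np.cos(a),np.sin(a),0]);
for s in(1,-1):
    R=np.c_[s*x,np.cross([0,0,-1],s*x),[0,0,-1]]
    for p in([498.2,-213.3,300],[498.2,-213.3,120],[559.5,142.8,300],[559.5,142.8,120]):
        q=inverse_kinematics(p,R);print(s,p,None if q is None else np.round(q,2))
```

```text
scene ((561.5087890625, 142.27157592773438), (70.21113586425781, 78.67973327636719), 87.36005401611328)
top ((558.9285278320312, 144.21917724609375), (70.47872161865234, 74.32418823242188), 85.64689636230469)
hole px 207.7142791748047 182.07142639160156 5.6266655921936035 [[558.43879249 144.84054307 100.        ]
 [557.72223662 130.8178983  100.        ]]
scene [[356.2 237.4]]
scene [[253.1 166.3]]
top [[355.9 192.7]]
top [[208.5 181.6]]
1 [498.2, -213.3, 300] [-0.35  0.45  0.91  1.76 -0.39  1.12  0.54]
1 [498.2, -213.3, 120] [-0.18  0.66  0.68  1.94 -0.59  0.75  0.71]
1 [559.5, 142.8, 300] [-0.69  0.41  0.47  1.66 -0.2   1.12 -0.31]
1 [559.5, 142.8, 120] [-0.61  0.62  0.37  1.84 -0.32  0.74 -0.21]
-1 [498.2, -213.3, 300] [-0.49  0.61  1.24  1.77 -0.62  1.22 -2.37]
-1 [498.2, -213.3, 120] [-0.43  0.98  1.22  1.95 -1.08  1.08 -2.  ]
-1 [559.5, 142.8, 300] [ 0.44  0.66 -1.27  1.6   0.65  1.36  2.09]
-1 [559.5, 142.8, 120] [-0.11  0.61 -0.35  1.81  0.28  0.78  2.4 ]
```

```bash
cat >> h.py <<'E'
_a=np.arctan2(-13,89);_x=np.array([np.cos(_a),np.sin(_a),0])
R=np.c_[_x,np.cross([0,0,-1],_x),[0,0,-1]]
RED=np.array([498.2,-213.3]);HOLE=np.array([559.3,143.3])
E
python3 - <<'E'
from h import *
from workcell import *
p=read_state()['eef_pos'];movel([p[0],p[1],310],max_speed=200)
movep([*RED,300],R)
movel([*RED,185],max_speed=150)
s=read_state();print(s['time'],s['eef_pos'],s['ft_force'])
c=[camera(n)['image'] for n in('scene','top')]
cv2.imwrite('pics/hover.png',np.hstack([cv2.resize(c[0][130:330,230:430],(400,400)),cv2.resize(c[1][100:300,230:430],(400,400))]))
E
```

```text
4.4917 [ 498.51249706 -213.55746776  185.71312187] [ 0.18469185 -0.30698909 -0.11057859]
```

View pics/hover.png

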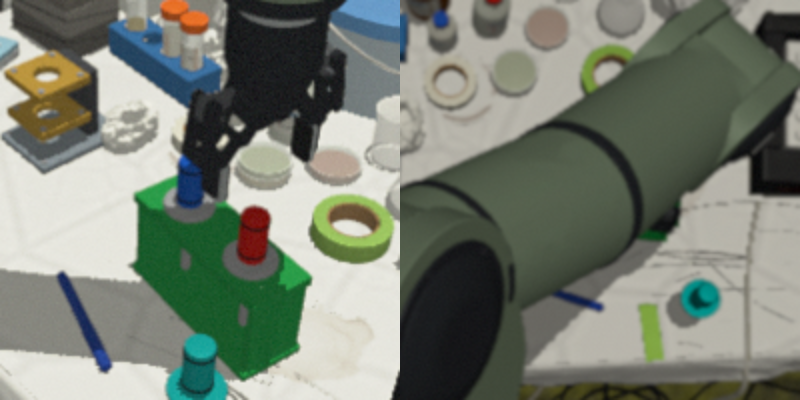

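The crop shows the open fingers straddling the red handle. Their midpoint is at (257,172) in the crop, about 40 px above the red top at (255,212), which fits the roughly 42 mm height difference. Going down to grip.

Run:
```python
from h import *
from workcell import *
print('guard',movel([*RED,121],max_speed=100,guard=8))
s=read_state();print(s['time'],s['eef_pos'],s['ft_force'])
clamp();s=read_state();print(s['time'],s['finger_gap'],s['ft_force'])
if 22<s['finger_gap']<30:
    print(movel([*RED,131],max_speed=50,guard=15))
    s=read_state();print(s['eef_pos'],s['ft_force'],s['torque'],s['finger_gap'])
    print(movel([*RED,305],max_speed=120,guard=15))
    s=read_state();print(s['time'],s['eef_pos'],s['ft_force'],s['torque'],s['finger_gap'])
c=[camera(n)['image'] for n in('scene','top')]
cv2.imwrite('pics/lift.png',np.hstack([cv2.resize(c[0][100:300,230:430],(400,400)),cv2.resize(c[1][100:300,230:430],(400,400))]))
```

```text
guard False
5.3833 [ 498.38618171 -213.53040389  121.40781898] [0.9621508  0.48402835 0.19252871]
5.9667 24.583747803777744 [-1.34851362  0.93447542  5.80764671]
False
[ 498.36630511 -213.24889499  131.30339732] [ 0.32789493  0.63041381 -0.43367735] [-0.00834369 -0.07123037 -0.02887719] 24.813115856210267
False
7.9167 [ 498.00713378 -213.20171837  304.50146753] [-0.02857766 -0.54443025 -1.67558542] [ 0.04006441 -0.03083756 -0.02370049] 24.900920902381984
```

View pics/lift.png

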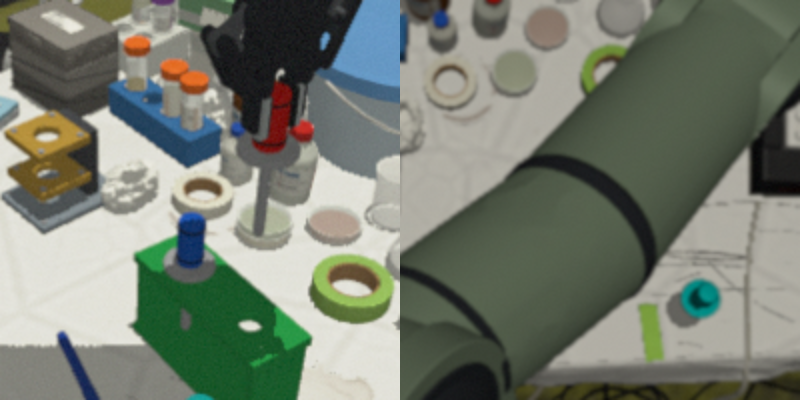

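The shaft is out of the rack, and the slot at (250,325) in the crop is empty. It leans slightly in the picture, so I'll compare that with how a truly vertical shaft would project.

Run:
```python
from h import *
from workcell import *
s=read_state();c=camera('scene')
e=s['eef_pos'];print(s['tool_rot'][:,2])
g=e[2]+(131-121.4)
for n,dz in(('handle top',25),('centre',0),('collar under',-31),('tip',-113)): print(n,proj(c,[e[0],e[1],g+dz]).round(1))
im=c['image'][120:230,330:400];im=cv2.resize(im,None,fx=5,fy=5,interpolation=cv2.INTER_CUBIC);cv2.imwrite('pics/tilt.png',im)
```

```text
[-7.49808094e-04 -1.25304429e-05 -9.99999719e-01]
handle top [[367.  144.2]]
centre [[365.4 158.6]]
collar under [[363.4 175.6]]
tip [[358.6 216.8]]
```

View pics/tilt.png

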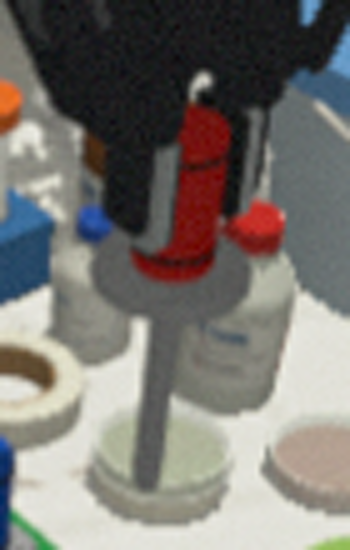

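The tip is seen at (359.4,217.6) and predicted at (358.6,216.8) for a vertical shaft, so it is upright to within about 1 px. I'll carry it over and stop just above the upper plate.

Run:
```python
from h import *
from workcell import *
print(movel([*HOLE,305],max_speed=150))
print(movel([*HOLE,217],max_speed=100,guard=10))
s=read_state();e=s['eef_pos'];print(s['time'],e,s['ft_force'],s['finger_gap'])
c=camera('scene');print('tip pred',proj(c,[e[0],e[1],e[2]+9.6-113]).round(1),'hole pred',proj(c,[*HOLE,100]).round(1))
t=camera('top');print('top',proj(t,[*HOLE,100]))
a=cv2.resize(c['image'][90:210,210:300],None,fx=5,fy=5,interpolation=cv2.INTER_CUBIC)
cv2.imwrite('pics/over.png',a);cv2.imwrite('pics/overtop.png',t['image'])
```

```text
False
False
11.6583 [559.58716207 143.27522604 217.53814362] [ 0.48110559 -0.03445702 -0.78602039] 24.411085997447316
tip pred [[252.8 160.9]] hole pred [[252.9 166.3]]
top [[208.32298598 181.70872898]]
```

View pics/over.png

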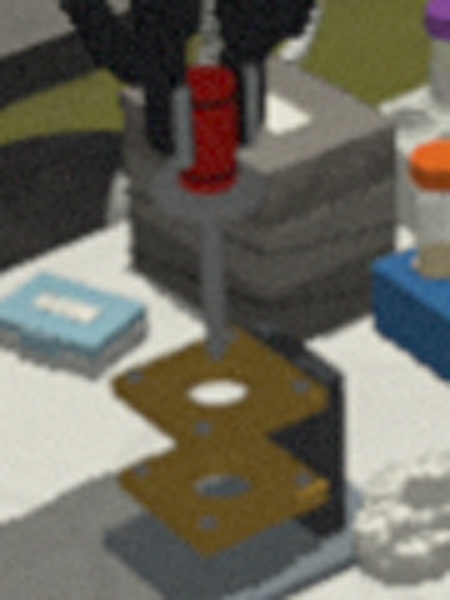

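In the crop the tip is at (217,355), against a prediction of (214,354). The centroid of the four plate bolts is (216,382), which is full-image pixel (253.2,166.4) against a predicted hole at (252.9,166.3). It's aligned, so I'll lower it under a guard.

Run:
```python
from h import *
from workcell import *
g=movel([*HOLE,128],max_speed=60,guard=6)
s=read_state();print(g,s['time'],s['eef_pos'],s['ft_force'],s['finger_gap'])
if not g:
    g=movel([*HOLE,119.5],max_speed=12,guard=4)
    s=read_state();print(g,s['time'],s['eef_pos'],s['ft_force'],s['torque'],s['finger_gap'])
c=camera('scene');cv2.imwrite('pics/in.png',cv2.resize(c['image'][110:230,210:300],None,fx=5,fy=5,interpolation=cv2.INTER_CUBIC))
```

```text
False 13.3917 [559.47078113 143.34945853 128.28725528] [-0.46049247  0.35235538 -0.45085351] 24.87432910885228
True 13.95 [559.25318693 143.308682   121.35883323] [-1.26846304  0.30024456  7.29822439] [ 0.02900765  0.31342421 -0.03958643] 24.878479836951776
```

View pics/in.png

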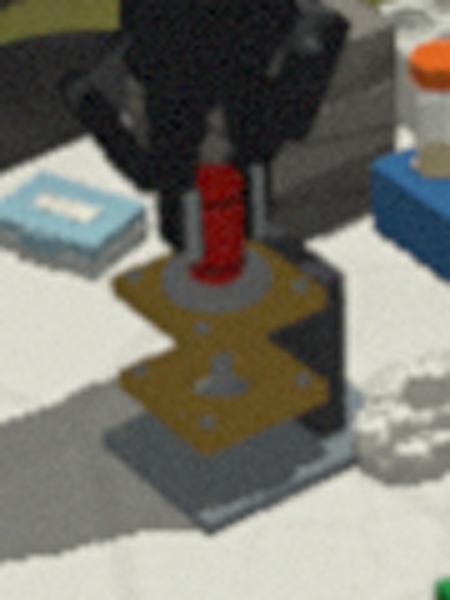

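The guard stopped the arm at TCP z = 121.36, the expected seat height of 121.4. The collar sits on the upper plate at (217,278) in the crop, and the rod goes through the lower hole at (222,370). Letting go and backing away.

Run:
```python
from h import *
from workcell import *
open_gripper();wait(0.3)
s=read_state();print(s['time'],s['finger_gap'],s['ft_force'])
print(movel([*HOLE,300],max_speed=120,guard=8))
movep([430,-20,330],R);wait(0.5)
s=read_state();print(s['time'],s['eef_pos'],s['ft_force'])
c=camera('scene');cv2.imwrite('pics/fin.png',c['image'])
m=near(c,253,155,22)&hsv(c,170,8,s=110);X=cloud(c,m);Y=X[X[:,2]>120]
print('z',np.percentile(X[:,2],[2,50,98]),X.mean(0)); T=X[X[:,2]>150];print('top',T.mean(0),len(T))
print('pred centre/top',proj(c,[[*HOLE,131],[*HOLE,156]]).round(1)); v,u=np.nonzero(m);print(u.min(),u.max(),v.min(),v.max())
cv2.imwrite('pics/fincrop.png',cv2.resize(c['image'][110:270,200:380],None,fx=4,fy=3.7,interpolation=cv2.INTER_CUBIC))
```

```text
14.9167 85.42508003304518 [ 0.92204092  0.1058068  -0.37987843]
False
17.9083 [430.05637863 -19.97122071 329.95928745] [0.4844535  0.42006691 0.36911376]
z [ 16.18105278 133.24771181 156.97102093] [570.19066875 156.57015823 123.39959059]
top [557.15485485 140.15183017 154.20365917] 62
pred centre/top [[252.4 154.6]
 [251.9 144.8]]
246 258 142 166
```

View pics/fincrop.png

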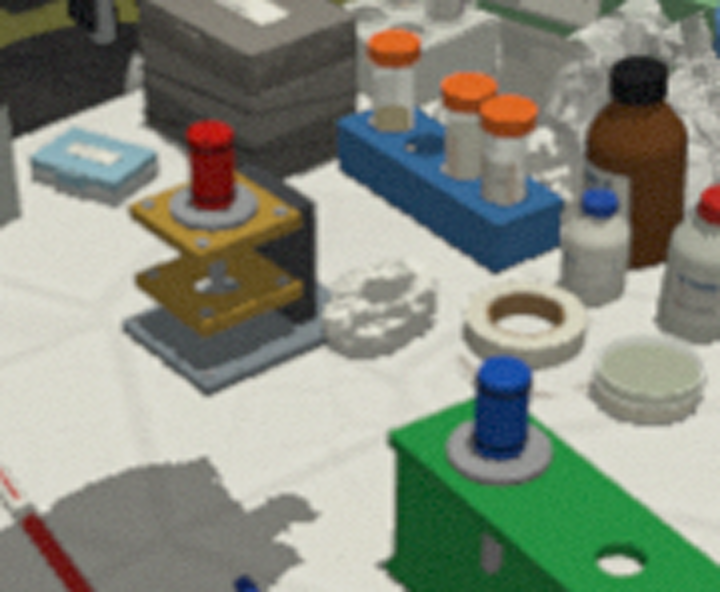

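The red shaft stands upright with its collar flat on the upper plate at (213,205), and its rod passes through the lower hole at (217,283). The blue shaft is still in the rack at (500,420). Handing in.

```bash
python3 -c "
from workcell import *
finish_job()"
```

```text
the job is handed in; nothing more can be done
```

The red-handled shaft is now seated in the stand, threaded through both brass plates. I lowered it under a force guard and stopped at contact (about 7 N). I then released it, backed the arm clear and handed the job in. The last clock reading before hand-in was 17.9 s, against the 45 s limit.

- **Seating:** contact came at TCP height 121.4 mm, the same as when I gripped the shaft in the rack, which is the seated height. The handle top measured about 154 to 157 mm against 156 expected.
- **Final picture:** the collar lies flat on the upper plate, the rod shows through the lower hole, and the blue shaft is still in the rack. The gripper touches nothing.
- **Disagreements:** the two cameras differed by 2 to 3 mm on the handle and hole positions, so I used values in between; the plates leave the rod 10 mm of room all round. In the last check a few background pixels got into the red mask's low range readings, so I ignored those.

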